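Draw both screwdrivers from the leaning tool stand

TASK

I am about to open up the incubator: pull the red and the yellow screwdriver out of the leaning tool stand and lay each one flat, lengthwise, in its own lane of the shallow rubber tray, red in the red-edged lane and yellow in the yellow-edged lane, with its whole length inside the lane. Set them down gently, without dropping them, and let go. Leave the paint brush in its tube and do not shift or knock over the bottle, the pots or the tape measure.

Things in the scene. Friction and masses are not known exactly. Their poses are not given: they have to be found in the camera images.
- screwdriver_red: Red-handled screwdriver, 195 mm long, in a tube, handle up. Origin: mid-length, on its underside; long axis parallel to own y, 13.5 mm from the origin along own z. Handle y = +2 to +98 mm (31 mm wide along x, 27 mm thick along z), shaft 6.4 mm thick to the tip at y = -98 mm. At the start own z faces up and toward the robot, the handle is clear of the tube.
- screwdriver_yellow: Yellow-handled screwdriver, 170 mm long, standing in another tube. Frame as for the red one: handle from y = -10 to +85 mm (31 mm wide along x, 27 mm thick along z), shaft 6.4 mm thick from y = -85 to -10 mm, axis 13.5 mm above the origin along own z.
- tool_stand: Plywood stand fixed to the bench, base 140 x 210 x 14 mm; origin under its centre. Three tubes lean 40 degrees from vertical, tops toward the stand's +x (away from the robot), side by side 72 mm apart along the stand's y; their order varies. Mouths of the tubes at x = 20 mm, z = 112 mm in this frame.
- tube_red: Black square tube (34 x 34 mm, 100 mm long, bore 10.5 mm) fixed to the stand, that holds the red screwdriver by its shaft, 96 mm deep. Upright frame as the stand's; the origin lies on the bench and the mouth centre is at (20, 0, 112) mm; its axis is (0.643, 0, 0.766), mouthward.
- tube_yellow: The same tube holding the yellow screwdriver by its shaft, 75 mm deep.
- tube_brush: The same tube with a wider bore (14 x 21 mm) that holds the paint brush.
- paint_brush: Paint brush 176 mm long, handle down in its tube, bristles up; stands about 100 mm out of the tube along the tube's axis, 37 mm wide along the stand's y, 13 mm thick. It stays there. Origin: middle of its length, underside; own -y points to the bristles.
- tool_tray: Shallow black rubber tray fixed on the bench, 240 mm (own x) x 146 mm (own y), lip 8 mm high, 5 mm wide; origin under its centre. Two lanes lie in it side by side along x; which is left or right varies.
- lane_red: Grey lane edged with a red line, in the tray: 226 mm (own x) x 64 mm (own y), its surface 6 mm above the bench; origin on the bench under the lane's centre.
- lane_yellow: Grey lane edged with a yellow line, same size and frame as the red one; lane centres are 68 mm apart.
- red_tip (a point): Blade tip of the red screwdriver, on its axis.
- red_butt (a point): Handle end of the red screwdriver, on its axis.
- red_grip (a point): Middle of the red handle, on its axis.
- yellow_tip (a point): Blade tip of the yellow screwdriver, on its axis.
- yellow_butt (a point): Handle end of the yellow screwdriver, on its axis.
- yellow_grip (a point): Middle of the yellow handle, on its axis.
- iodine: Brown dropper bottle, 33 mm across, 102 mm high, standing beyond the tray; origin under its centre. Leave it.
- pot_grit: Pot with a red lid, 66 mm across, 33 mm high, standing behind the stand; origin under its centre. Leave it.
- pot_green: Small white-lidded pot, 50 mm across, 37 mm high, standing behind the stand; origin under its centre. Leave it.
- tape_measure: Yellow tape measure, 30 x 83 x 64 mm high, standing behind the stand; origin under its centre. Leave it.

How it is judged:
By the outcome, as a careful person would: the job done as asked, in the order asked, and still so for the second after the job is handed in, with the robot touching nothing.
It also fails if it takes over 67 s, if anything falls off the work surface, if the arm or the gripper's body presses on something with over 40 N, if the wrist force passes 120 N, or if a joint passes its speed limit or range.

ROBOT

A 6-joint arm with a two-finger parallel gripper is mounted at the origin on a cart in front of the work surface, level with it; the furniture and walls round the work are solid. World frame = base frame: x ahead of the robot, y to its left, z up, the work surface at z = 0. Lengths are in m, angles in rad, forces in N, time in s.
With the tool pointing down it reaches from about 0.3 to 0.875 m from the base axis. Payload 6.4 kg.
Tool frame: the origin (TCP) lies on the centre line of the jaws, within the pads' length; the fingertips stand 25 mm ahead of it and the grasp point (between the pads) lies 6 mm ahead of it; z points along the fingers, y is the line along which they close (so a half turn about z gives the same grasp; the last joint's range is limited). The gripper opens to 85 mm and grips with 20 to 120 N. Pads are 22 mm wide; open, the fingers measure 114 mm over their backs; the gripper's body (76 mm by 85 mm) begins 54 mm behind the grasp point. The pads swing forward as they close: fully open they stand 13 mm farther back than shut.
Start: joints at [1.006, 0.181, 1.607, -0, 1.354, -0.206], TCP at [0.202, 0.538, 0.256] pointing down, gripper open.
Joint ranges: [-2.99, 2.99], [-0.89, 2.07], [0.3, 2.58], [-1.14, 4.28], [0, 2.63], [-3.12, 3.12]. Speed limits (rad/s): [2.57, 2.57, 3.01, 3.14, 3.14, 3.14].

INTERFACE

Orientations are given as a unit quaternion [w, x, y, z].
In Python, from bench import get_obs, camera, hand_in, spot_in gives the robot as it stands.
- The arm moves only by the shell command python3 -m jog 'ROWS'. ROWS is JSON, one flat list of numbers, 7 for each row, row after row: the shift along the tool's x, y, z in m, then the turn, a rotation vector about the tool's x, y, z in rad, then the closure, from 0 (fully open) to 1 (shut). A call has 1 to 20 rows; each row is the pose to reach, as a shift and turn from the pose commanded when the call began, along the tool's axes at that moment; what a row does not reach only later rows make up. A row lasts 1/8 s, in which the tool goes at most 62.5 mm and 10.7 degrees, less where a joint would pass 70% of its speed; a pose out of reach is approached as far as the arm can. A call with a gripper value outside its range is refused whole. The fingers move at their own pace and stop on an object; the grip force is fixed at half the most. Time passes only in rows, so rows that repeat a pose let the fingers close. It gives the time, the measured TCP pose, the force, the opening and the grip force at its end, in the units of the state.
- get_obs(): the state, without advancing time (a new reading comes with each control period).
- camera(name): name is "scene" or "top" or "wrist"; returns a dict with "frame" (420x560x3 uint8, red, green, blue), "mtx" (3x3 intrinsics, pixels), "extrinsics" (4x4, takes a point from camera to world coordinates). Camera axes: x right, y up, looking along -z (the intrinsics and any distortion apply to the point x, -y, -z); pixel columns grow to the right and rows downward; lengths in m; the calibration is good to about 2 mm. A picture is of the moment at which its call begins. There is no depth.
- hand_in(): hands the job in; it is judged then, once.
Trained networks look in a picture, given as the dict that the camera call returned (one of the last four; its "shot" number tells which), for a name from the list of things; names that differ only in an ending like _2 or _b are one class to them, and where a whole thing is asked for, a point or a joint stands for the part that bears it (a point fixed in the world has none). Each returns a list of dicts, best first, with "confidence" (0 to 1); they miss things now and then, are a little off and sometimes report something else, mostly with a low value. They report only what shows in the picture. A call takes as long as a camera call.
- spot_in(picture, name): "xyz" ([x, y, z] in m, in world coordinates, good to about 4 mm: the middle of the surface that is visible of it).
The state is a dict: "time_s": time; "q": joint angles; "dq": joint speeds; "joint_efforts": joint torques, N m; "eef_pos": TCP position; "eef_rot": TCP orientation; "wrist_force": force on the tool from outside, world axes, zero at the start; "torque": the same for the moment, N m; "opening": opening from 0.0 (shut) to 1.0 (fully open); "grasp_force": force on a finger pad.
Only numpy, scipy, OpenCV 4.12 (cv2) and the standard library are available. Lean on these libraries where they do the work, as an engineer would, in place of code of your own. Each camera call takes 0.05 s, during which the arm holds its last target. There are 200 camera calls.

## Working session

There is one attempt and no reset: what is moved stays moved. The work goes in short steps, Python scripts to look and compute and a shell command to move; the robot and the scene stay as the last step left them, time stands still between calls to the robot, and variables do not carry over. Pictures are saved under pics/ and viewed, at most 13 in all, crops included, and the job is handed in when it is done.

```bash
mkdir -p pics; ls; python3 - <<'E'
from bench import *
import cv2
o=get_obs(); print(o)
for n in ("scene","top"):
    c=camera(n); cv2.imwrite(f"pics/{n}0.png",c["frame"][:,:,::-1])
    print(n,c["extrinsics"].round(3).tolist(),c["mtx"].round(1).tolist(),[k for k in c])
    for k in ["screwdriver_red","screwdriver_yellow","tool_stand","tube_red","tube_yellow","tube_brush","paint_brush","tool_tray","lane_red","lane_yellow","red_tip","red_butt","red_grip","yellow_butt","yellow_grip","iodine","pot_grit","pot_green","tape_measure"]:
        r=spot_in(c,k); print(k,[( [round(float(v),3) for v in d["xyz"]],round(d["confidence"],2)) for d in r[:2]])
E
```

```text
pics
{'time_s': 0.0, 'q': array([ 1.00567513e+00,  1.81517209e-01,  1.60799446e+00,  8.11316860e-06,
        1.35380141e+00, -2.06274868e-01]), 'dq': array([-0.00156831, -0.00164486,  0.00216896,  0.00084436, -0.000813  ,
       -0.00079238]), 'joint_efforts': array([-1.69269151e-03, -4.44885170e+01, -3.51333547e+01, -4.19793132e-04,
        9.21999308e-03,  2.61777394e-06]), 'eef_pos': array([0.20163007, 0.53795317, 0.25540406]), 'eef_rot': array([-3.27286322e-04,  1.78462825e-01,  9.83946279e-01, -7.95526632e-04]), 'wrist_force': array([-1.08491485,  0.61294409, -0.64297164]), 'torque': array([ 0.01689172, -0.00768219,  0.02003615]), 'grasp_force': 0.0, 'opening': 1.0003644437928034}
scene [[0.799, 0.265, -0.54, 0.133], [-0.601, 0.359, -0.714, -0.449], [0.004, 0.895, 0.446, 0.501], [0.0, 0.0, 0.0, 1.0]] [[381.8, 0.0, 278.0], [0.0, 381.8, 206.0], [0.0, 0.0, 1.0]] ['frame', 'mtx', 'extrinsics', 'shot']
screwdriver_red [([0.527, 0.017, 0.151], 0.71), ([0.614, 0.301, 0.045], 0.63)]
screwdriver_yellow [([0.53, 0.085, 0.154], 0.77), ([0.526, 0.016, 0.155], 0.24)]
tool_stand [([0.443, -0.
[... 1241 characters left out ...]
 [([0.461, -0.049, 0.085], 0.85), ([0.536, 0.023, 0.162], 0.59)]
paint_brush [([0.535, -0.042, 0.148], 0.59)]
tool_tray [([0.448, 0.298, 0.006], 0.7)]
lane_red [([0.455, 0.334, 0.008], 0.93)]
lane_yellow [([0.456, 0.262, 0.008], 0.91)]
red_tip [([0.537, 0.026, 0.165], 0.56), ([0.448, 0.302, 0.008], 0.43)]
red_butt [([0.535, 0.027, 0.162], 0.9), ([0.534, 0.098, 0.161], 0.4)]
red_grip [([0.534, 0.025, 0.161], 0.71)]
yellow_butt [([0.532, 0.093, 0.162], 0.84)]
yellow_grip [([0.536, 0.095, 0.167], 0.83), ([0.451, 0.333, 0.009], 0.15)]
iodine [([0.62, 0.309, 0.064], 0.8)]
pot_grit [([0.611, 0.093, 0.035], 0.8)]
pot_green [([0.599, -0.032, 0.033], 0.62)]
tape_measure [([0.692, 0.03, 0.056], 0.82)]
```

View pics/scene0.png

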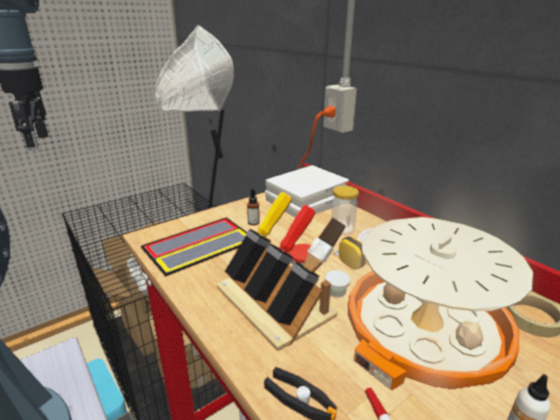

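View pics/top0.png

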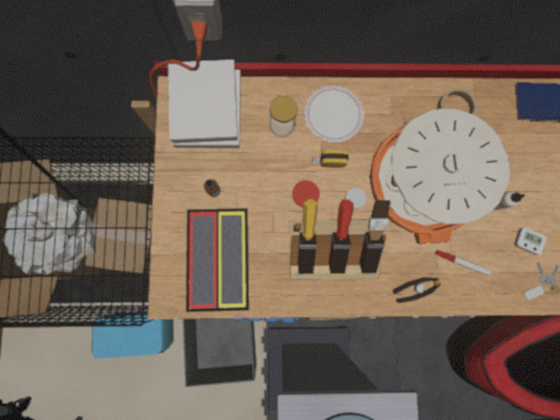

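The scene view shows yellow, red and brush in tubes from left to right, with handles leaning away. The top view has the yellow handle at about (310,218), the red at (344,219), the red lane at (202,260) and the yellow lane at (232,260). Next I'll triangulate the handle blobs and fit the lanes.

```bash
cat > h.py <<'E'
from bench import *
import cv2, numpy as np
from scipy.spatial.transform import Rotation as R
def proj(c,P):
    E=np.linalg.inv(c["extrinsics"]);p=(E[:3,:3]@np.asarray(P).T).T+E[:3,3]
    K=c["mtx"];return np.c_[K[0,0]*p[:,0]/-p[:,2]+K[0,2],K[1,1]*-p[:,1]/-p[:,2]+K[1,2]]
def ray(c,u,v):
    K=c["mtx"];E=c["extrinsics"]
    d=E[:3,:3]@np.array([(u-K[0,2])/K[0,0],-(v-K[1,2])/K[1,1],-1]);return E[:3,3],d/np.linalg.norm(d)
def onz(c,u,v,z):
    o,d=ray(c,u,v);return o+d*(z-o[2])/d[2]
def tri(rs):
    A=sum(np.eye(3)-np.outer(d,d) for o,d in rs);b=sum((np.eye(3)-np.outer(d,d))@o for o,d in rs)
    p=np.linalg.solve(A,b);return p,[round(float(np.linalg.norm(np.cross(d,p-o))),4) for o,d in rs]
def blob(c,col,near,rad=45):
    h=cv2.cvtColor(c["frame"],cv2.COLOR_RGB2HSV);H,S,V=[h[...,i].astype(int) for i in range(3)]
    m=((H<7)|(H>172)) if col=="red" else (H>20)&(H<34)
    m=m&(S>150)&(V>70)
    yy,xx=np.mgrid[:420,:560];m&=np.hypot(xx-near[0],yy-near[1])<rad
    n,l,s,ce=cv2.connectedComponentsWithStats(m.astype(np.uint8))
    i=1+np.argmax(s[1:,4]);ys,xs=np.nonzero(l==i);P=np.c_[xs,ys].astype(float);mu=P.mean(0)
    a=np.linalg.svd(P-mu,full_matrices=False)[2][0];t=(P-mu)@a
    return mu,mu+a*t.min(),mu+a*t.max(),len(P)
E
python3 - <<'E'
from h import *
t=camera("top");s=camera("scene")
for col,a,b in (("red",(344,219),(297,230)),("yellow",(310,218),(275,214))):
    A=blob(t,col,a);B=blob(s,col,b,30)
    print(col,A,B)
    ends=lambda X:sorted(X[1:3],key=lambda p:p[1])
    print(" mid",tri([ray(t,*A[0]),ray(s,*B[0])]))
    for i in (0,1): print(" end",tri([ray(t,*ends(A)[i]),ray(s,*ends(B)[i])]))
h=cv2.cvtColor(t["frame"],cv2.COLOR_RGB2HSV)
for col,n in (("red",(202,260)),("yellow",(232,260))):
    H,S,V=[h[...,i].astype(int) for i in range(3)]
    m=(((H<7)|(H>172)) if col=="red" else (H>20)&(H<34))&(S>120)&(V>70)
    ys,xs=np.nonzero(m); k=(abs(xs-n[0])<19)&(abs(ys-n[1])<58)
    P=np.array([onz(t,x,y,.006)[:2] for x,y in zip(xs[k],ys[k])],np.float32)
    print(col,k.sum(),cv2.minAreaRect(P))
E
```

```text
red (array([343.84688995, 218.35645933]), array([346.41917212, 200.05892756]), array([341.12248991, 237.73605808]), 418) (array([297.32777778, 234.70444444]), array([305.96364378, 205.28285002]), array([290.41888868, 258.24238873]), 900)
 mid (array([0.53649475, 0.02307425, 0.13173905]), [0.0004, 0.0004])
 end (array([0.56423396, 0.02879133, 0.18394449]), [0.0034, 0.0034])
 end (array([0.5058042 , 0.01785512, 0.0921863 ]), [0.0082, 0.0082])
yellow (array([309.50598802, 218.38622754]), array([310.86872686, 200.83452496]), array([308.04244814, 237.23621995]), 334) (array([274.04421769, 213.44727891]), array([286.56696847, 194.37221393]), array([260.24172489, 234.47168894]), 588)
 mid (array([0.53553904, 0.09663175, 0.1461344 ]), [0.0003, 0.0003])
 end (array([0.56678935, 0.09677727, 0.17954042]), [0.0004, 0.0004])
 end (array([0.50004117, 0.09623626, 0.10990684]), [0.0011, 0.0011])
red 680 ((0.45712995529174805, 0.3371484875679016), (0.22714470326900482, 0.06486276537179947), 0.838597297668457)
yellow 470 ((0.45924222469329834, 0.2681160569190979), (0.22387456893920898, 0.06413166970014572), 0.9057185053825378)
```

```bash
python3 - <<'E'
from h import *
t=camera("top");s=camera("scene")
r=onz(t,*blob(t,"red",(344,219))[0],.152);y=onz(t,*blob(t,"yellow",(310,218))[0],.148)
print(r,y, "dist",np.linalg.norm((r-y)[:2]))
rm=r-.052*np.array([.643,0,.766]);ym=y-.0475*np.array([.643,0,.766]);d=(ym-rm);print(rm,ym,"yaw deg",np.degrees(np.arctan2(-d[0],d[1])))
im={}
for c,n in ((t,"top"),(s,"scene")):
    f=c["frame"][:,:,::-1].copy()
    f=cv2.resize(f,None,fx=3,fy=3,interpolation=cv2.INTER_CUBIC)
    a=np.array([.643,0,.766])
    M=rm*0+[(rm[0]+ym[0])/2,0,.112]
    for yy,b in ((rm[1],.1),(ym[1],.095)):
        q=[np.array([M[0],yy,.112])+a*k for k in (-.1,0,.004,b)]
        for p in proj(c,q): cv2.circle(f,tuple(int(v*3+1) for v in p),3,(255,255,0),-1)
    im[n]=f
cv2.imwrite("pics/ov.png",np.hstack([im["top"][540:860,830:1230],im["scene"][540:860,620:1020]]))
E
```

```text
[0.53425425 0.02687386 0.152     ] [0.53527879 0.09694642 0.148     ] dist 0.07008004102534723
[0.50081825 0.02687386 0.112168  ] [0.50473629 0.09694642 0.111615  ] yaw deg -3.2003045562050922
```

View pics/ov.png

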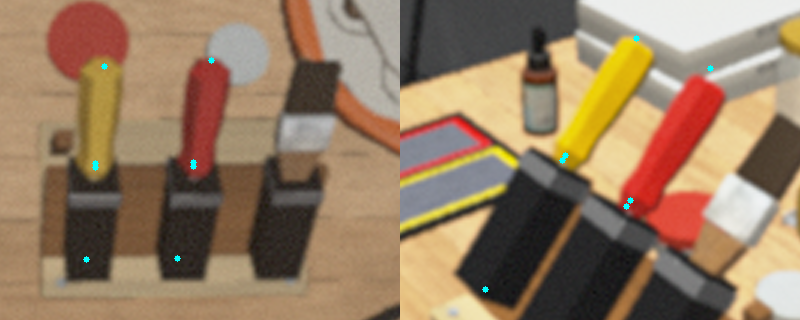

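The top crop shows the predicted axes (dots) lying on both handles to within about 1 px, so stand yaw is near 0. The scene crop agrees. I'll move to a standoff pose in front of red and check it with the wrist camera.

```bash
cat >> h.py <<'E'
def Rt(tilt=0,yaw=0):
    "tool pitched `tilt` deg forward from straight down, tool y = world +y turned by yaw"
    t=np.radians(tilt);z=np.array([np.sin(t),0,-np.cos(t)]);y=np.array([0,1.,0])
    return R.from_euler('z',yaw,degrees=True)*R.from_matrix(np.c_[np.cross(y,z),y,z])
def go(pos,rot):
    o=get_obs();q=o["eef_rot"];C=R.from_quat([q[1],q[2],q[3],q[0]])
    d=C.inv().apply(np.asarray(pos)-o["eef_pos"]);w=(C.inv()*rot).as_rotvec()
    print("shift",d.round(4),"turn",w.round(4),"dist",np.linalg.norm(d).round(3),"deg",np.degrees(np.linalg.norm(w)).round(1))
E
python3 -c "
from h import *
go([.446,.026,.226],Rt(50))"
```

```text
shift [-0.4085 -0.3941  0.0303] turn [-0.1565 -0.863  -0.3356] dist 0.568 deg 53.8
```

```bash
python3 -m jog '[-0.20,-0.20,0.0,-0.078,-0.43,-0.168,0.4, -0.20,-0.20,0.0,-0.078,-0.43,-0.168,0.4, -0.20,-0.20,0.0,-0.078,-0.43,-0.168,0.4, -0.20,-0.20,0.0,-0.078,-0.43,-0.168,0.4, -0.20,-0.20,0.0,-0.078,-0.43,-0.168,0.4, -0.408,-0.394,0.03,-0.156,-0.863,-0.336,0.4, -0.408,-0.394,0.03,-0.156,-0.863,-0.336,0.4, -0.408,-0.394,0.03,-0.156,-0.863,-0.336,0.4, -0.408,-0.394,0.03,-0.156,-0.863,-0.336,0.4, -0.408,-0.394,0.03,-0.156,-0.863,-0.336,0.4, -0.408,-0.394,0.03,-0.156,-0.863,-0.336,0.4, -0.408,-0.394,0.03,-0.156,-0.863,-0.336,0.4, -0.408,-0.394,0.03,-0.156,-0.863,-0.336,0.4]'
python3 - <<'E'
from h import *
go([.446,.026,.226],Rt(50)); print(get_obs()["opening"],get_obs()["q"].round(2))
c=camera("wrist");print(c["extrinsics"].round(3).tolist())
f=c["frame"][:,:,::-1].copy()
a=np.array([.643,0,.766])
for y,b in ((.0265,.1),(.097,.095)):
    q=[np.array([.5025,y,.112])+a*k for k in (0,.05,b)]
    p=proj(c,q);print(p.round(0).tolist())
    for v in p: cv2.circle(f,tuple(int(i) for i in v),2,(255,255,0),-1)
for k in ("red_butt","red_grip","screwdriver_red","yellow_butt","yellow_grip","paint_brush","tube_red"):
    print(k,[(np.round(d["xyz"],3).tolist(),round(d["confidence"],2)) for d in spot_in(c,k)[:1]])
cv2.imwrite("pics/w1.png",f)
E
```

```text
time_s: 3.82
eef_pos: [0.4462, 0.0241, 0.2268]
eef_rot: [0.423, 0.001, 0.906, -0.001]
wrist_force: [0.4, -0.5, 0.6]
opening: 0.598
grasp_force: 0.0
shift [0.0008 0.0019 0.0004] turn [-0.0031  0.0015 -0.0011] dist 0.002 deg 0.2
0.5980348392524847 [-0.45 -0.68  2.56  0.69  0.54 -2.48]
[[0.004, -0.39, -0.921, 0.307], [1.0, -0.0, 0.005, 0.024], [-0.002, -0.921, 0.39, 0.245], [0.0, 0.0, 0.0, 1.0]]
[[285.0, 145.0], [285.0, 212.0], [284.0, 272.0]]
[[384.0, 145.0], [378.0, 212.0], [373.0, 266.0]]
red_butt [([0.526, 0.027, 0.151], 0.71)]
red_grip [([0.52, 0.024, 0.145], 0.76)]
screwdriver_red [([0.526, 0.029, 0.152], 0.59)]
yellow_butt [([0.523, 0.089, 0.154], 0.85)]
yellow_grip [([0.525, 0.094, 0.15], 0.82)]
paint_brush [([0.524, -0.049, 0.145], 0.91)]
tube_red [([0.453, 0.023, 0.087], 0.68)]
```

View pics/w1.png

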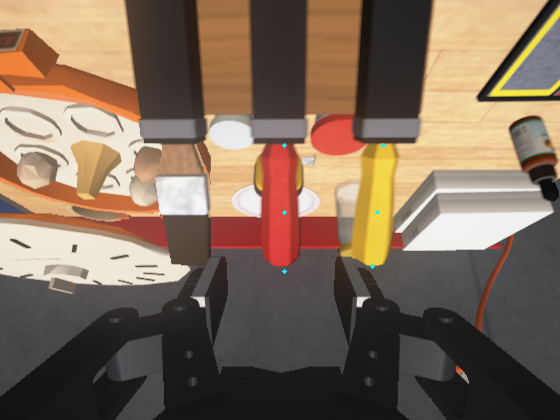

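The wrist view shows the red handle at column ~281, rows 143–268, centred between the jaws. Predicted was 285, so red y ≈ 0.024 and yellow y ≈ 0.0955. I'll advance 100 mm and close.

```bash
python3 -m jog '[0,0,0.03,0,0,0,0.4, 0,0,0.06,0,0,0,0.4, 0,0,0.08,0,0,0,0.4, 0,0,0.09,0,0,0,0.4, 0,0,0.1,0,0,0,0.4, 0,0,0.1,0,0,0,0.4, 0,0,0.1,0,0,0,0.4]'
python3 -m jog '[0,0,0,0,0,0,0.5, 0,0,0,0,0,0,0.6, 0,0,0,0,0,0,0.7, 0,0,0,0,0,0,0.8, 0,0,0,0,0,0,0.8, 0,0,0,0,0,0,0.8, 0,0,0,0,0,0,0.8]'
python3 -c "
from h import *
o=get_obs();print(o['wrist_force'],o['opening'],o['q'].round(2))
c=camera('wrist');cv2.imwrite('pics/w2.png',c['frame'][:,:,::-1])"
```

```text
time_s: 5.1
eef_pos: [0.5215, 0.0273, 0.1673]
eef_rot: [0.42, -0.001, 0.908, -0.001]
wrist_force: [-0.3, -0.3, 0.6]
opening: 0.604
grasp_force: 0.0
time_s: 5.98
eef_pos: [0.5218, 0.0268, 0.1672]
eef_rot: [0.42, 0.0, 0.908, -0.001]
wrist_force: [-4.4, -1.0, 5.2]
opening: 0.314
grasp_force: 59.1
[-4.43739316 -1.0210692   5.23194702] 0.3144769470603243 [-0.31 -0.17  2.41  1.35  0.24 -3.12]
```

View pics/w2.png

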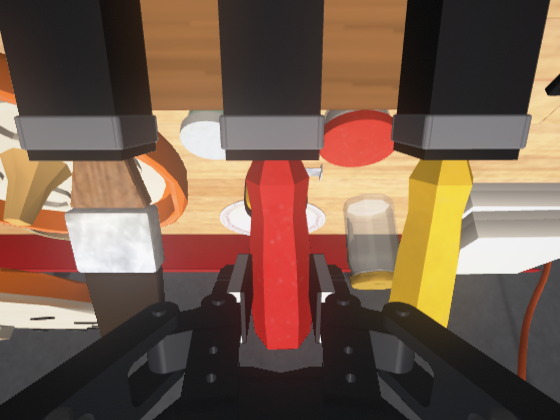

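The red handle is gripped (59 N) in the right place. Joint 6 is at its limit here, so I'll pull in small, checked steps. Rising should move it away from the limit.

```bash
python3 -m jog '[-0.005,0,0,0,0,0,0.8, -0.01,0,0,0,0,0,0.8, -0.015,0,0,0,0,0,0.8, -0.02,0,0,0,0,0,0.8, -0.02,0,0,0,0,0,0.8, -0.02,0,0,0,0,0,0.8]'
python3 -c "
from h import *
o=get_obs();print(o['eef_pos']-[.5218,.0268,.1672],o['wrist_force'],o['torque'],o['opening'],o['q'].round(2))"
```

```text
time_s: 6.78
eef_pos: [0.5342, 0.0271, 0.1817]
eef_rot: [0.419, 0.0, 0.908, -0.0]
wrist_force: [0.3, 0.4, -0.5]
opening: 0.31
grasp_force: 58.8
[0.01243869 0.00033728 0.01447543] [ 0.25566935  0.41560456 -0.54461347] [ 0.03169817  0.42963889 -0.01773486] 0.30970807647391607 [-0.3  -0.18  2.38  1.17  0.25 -2.93]
```

Force is low and q6 is leaving its limit. I'll continue to 115 mm of total pull.

```bash
python3 -m jog '[-0.01,0,0,0,0,0,0.8, -0.02,0,0,0,0,0,0.8, -0.03,0,0,0,0,0,0.8, -0.04,0,0,0,0,0,0.8, -0.05,0,0,0,0,0,0.8, -0.06,0,0,0,0,0,0.8, -0.07,0,0,0,0,0,0.8, -0.08,0,0,0,0,0,0.8, -0.09,0,0,0,0,0,0.8, -0.095,0,0,0,0,0,0.8, -0.095,0,0,0,0,0,0.8, -0.095,0,0,0,0,0,0.8]'
python3 -c "
from h import *
o=get_obs();print(o['wrist_force'],o['torque'],o['opening'],o['q'].round(2))
c=camera('wrist');d=camera('scene');cv2.imwrite('pics/w3.png',np.hstack([c['frame'],d['frame'][100:380,100:380].repeat(1,0) if 0 else cv2.resize(d['frame'][120:330,160:320],(240,420) if 0 else (240,420))])[:,:,::-1])
go([.508,.337,.24],Rt(0,0))"
```

```text
time_s: 8.28
eef_pos: [0.5956, 0.0271, 0.2538]
eef_rot: [0.419, 0.0, 0.908, -0.0]
wrist_force: [-0.2, 0.2, -1.0]
opening: 0.313
grasp_force: 58.8
[-0.2171017   0.17560161 -1.04732888] [-7.75910769e-05  4.83725462e-01 -1.42050274e-03] 0.31254753595640117 [-0.25 -0.16  2.19  0.62  0.33 -2.33]
shift [ 0.0676  0.3099 -0.058 ] turn [-5.000e-04  8.652e-01 -9.000e-04] dist 0.322 deg 49.6
```

View pics/w3.png

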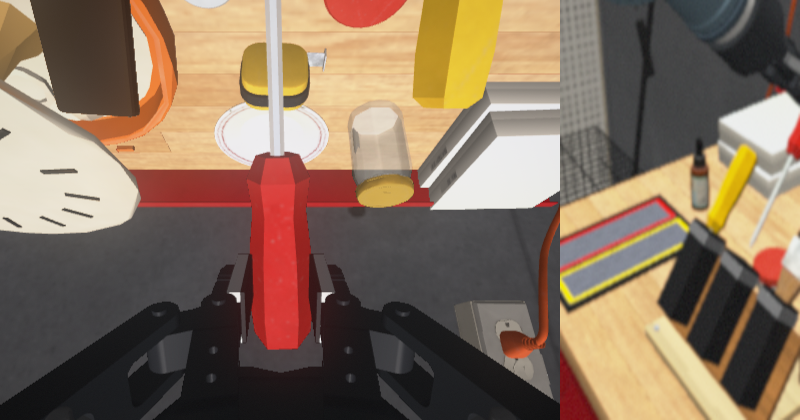

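Red is out of the tube: shaft visible at (275,80), handle in the jaws at (278,250). Next I'll raise it and turn it flat.

```bash
python3 -c "
from h import *
go([.58,.027,.30],Rt(0,0))
C=Rt(49.55);print(C.inv().apply(np.array([-.0156,0,.0462])))"
```

```text
shift [-0.0249 -0.     -0.0418] turn [-5.000e-04  8.652e-01 -9.000e-04] dist 0.049 deg 49.6
[-0.02503589  0.         -0.041845  ]
```

```bash
python3 -m jog '[-0.02,0,-0.02,0,0.1,0,0.8, -0.025,0,-0.042,0,0.25,0,0.8, -0.025,0,-0.042,0,0.4,0,0.8, -0.025,0,-0.042,0,0.55,0,0.8, -0.025,0,-0.042,0,0.7,0,0.8, -0.025,0,-0.042,0,0.865,0,0.8, -0.025,0,-0.042,0,0.865,0,0.8, -0.025,0,-0.042,0,0.865,0,0.8]'
python3 -c "
from h import *
o=get_obs();print(o['q'].round(2),o['opening'])
go([.51,.338,.20],Rt(0,.85))"
```

```text
time_s: 9.38
eef_pos: [0.5799, 0.0271, 0.3]
eef_rot: [0.001, 0.0, 1.0, 0.0]
wrist_force: [-0.4, -0.6, -0.8]
opening: 0.31
grasp_force: 58.9
[-0.16  0.16  1.54  0.    1.44 -1.73] 0.31027319043491564
shift [0.0704 0.3108 0.0999] turn [ 0.0001  0.0024 -0.0156] dist 0.334 deg 0.9
```

```bash
python3 -m jog '[0.012,0.05,0,0,0.002,-0.015,0.8, 0.024,0.1,0,0,0.002,-0.015,0.8, 0.036,0.15,0,0,0.002,-0.015,0.8, 0.048,0.2,0,0,0.002,-0.015,0.8, 0.06,0.25,0,0,0.002,-0.015,0.8, 0.068,0.29,0.03,0,0.002,-0.015,0.8, 0.07,0.311,0.06,0,0.002,-0.015,0.8, 0.07,0.311,0.1,0,0.002,-0.015,0.8, 0.07,0.311,0.14,0,0.002,-0.015,0.8, 0.07,0.311,0.17,0,0.002,-0.015,0.8, 0.07,0.311,0.17,0,0.002,-0.015,0.8, 0.07,0.311,0.17,0,0.002,-0.015,0.8]'
python3 - <<'E'
from h import *
c=camera('wrist');t=camera('top');s=camera('scene');o=get_obs();print(o['eef_pos'],o['q'].round(2))
z=.13-.0207
q=[[.458-.098,.337,z],[.458+.098,.337,z],[.458-.098,.337,.006],[.458+.098,.337,.006]]
f=t['frame'][:,:,::-1].copy()
print(proj(t,q).round(1).tolist())
for k in ('red_tip','red_butt','lane_red','screwdriver_red'): print(k,[np.round(d['xyz'],3).tolist()+[round(d['confidence'],2)] for d in spot_in(t,k)[:1]],[np.round(d['xyz'],3).tolist()+[round(d['confidence'],2)] for d in spot_in(c,k)[:1]])
for p in proj(t,q): f[int(p[1]),int(p[0])]=(255,255,0)
f=cv2.resize(f[190:330,160:300],(420,420),interpolation=cv2.INTER_NEAREST)
g=cv2.resize(s['frame'][190:290,110:275,::-1],(380,230))
w=cv2.resize(c['frame'][:,:,::-1],(380,285))
im=np.zeros((520,800,3),np.uint8);im[:420,:420]=f;im[:230,420:]=g;im[230:515,420:]=w
cv2.imwrite("pics/p4.png",im)
E
```

```text
time_s: 10.88
eef_pos: [0.5114, 0.3382, 0.1327]
eef_rot: [0.001, -0.007, 1.0, 0.001]
wrist_force: [0.2, 0.3, -0.3]
opening: 0.308
grasp_force: 59.0
[0.51187879 0.33841408 0.13285211] [ 0.39  0.39  1.6   0.    1.14 -1.19]
[[193.4, 305.2], [195.7, 211.3], [201.4, 301.0], [203.2, 217.1]]
red_tip [[0.442, 0.335, 0.121, 0.65]] [[0.484, 0.338, 0.123, 0.86]]
red_butt [[0.442, 0.339, 0.116, 0.54]] [[0.484, 0.338, 0.118, 0.62]]
lane_red [[0.457, 0.34, 0.009, 0.67]] [[0.42, 0.341, 0.008, 0.92]]
screwdriver_red [] [[0.491, 0.341, 0.123, 0.62]]
```

View pics/p4.png

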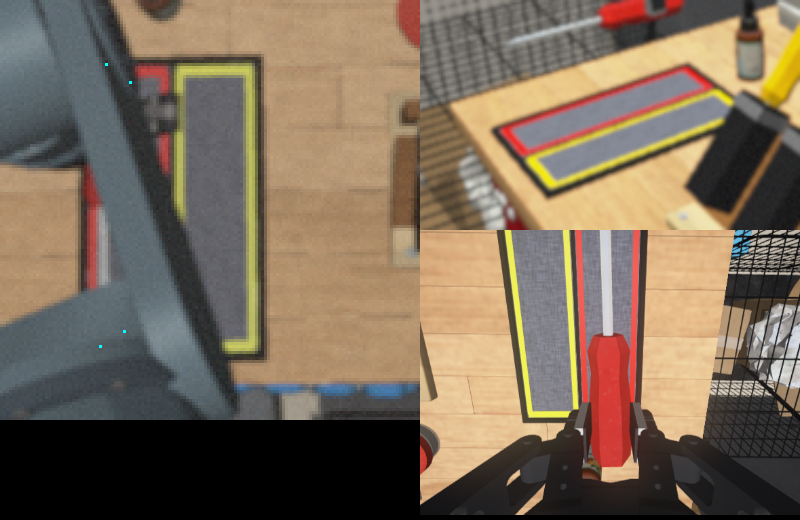

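The scene inset shows the red driver flat over the red lane. In the wrist inset it runs along the lane, with the shoulder at about (277,152) in full-frame pixels. I'll check where its middle lies along x and work out the descent.

```bash
python3 - <<'E'
from h import *
c=camera('wrist')
for z in (.108,.112,.116): print(z,onz(c,277,152,z))
print("shaft top", onz(c,(606-420)*560/380,0,.112),"lane L/R top edge",onz(c,(578-420)*560/380,2,.006),onz(c,(645-420)*560/380,2,.006))
go([.51,.338,.045],Rt(0,.85))
E
```

```text
0.108 [0.4521858  0.33543398 0.108     ]
0.112 [0.45171079 0.33547397 0.112     ]
0.116 [0.45123577 0.33551395 0.116     ]
shaft top [0.39674749 0.33387278 0.112     ] lane L/R top edge [0.36790233 0.30471915 0.006     ] [0.36709297 0.36896098 0.006     ]
shift [0.0007 0.0001 0.0855] turn [-0.0004 -0.0011 -0.0009] dist 0.086 deg 0.1
```

```bash
python3 -m jog '[-0.006,0.0015,0.02,0,0,0,0.8, -0.006,0.0015,0.04,0,0,0,0.8, -0.006,0.0015,0.055,0,0,0,0.8, -0.006,0.0015,0.07,0,0,0,0.8, -0.006,0.0015,0.08,0,0,0,0.8, -0.006,0.0015,0.083,0,0,0,0.8, -0.006,0.0015,0.083,0,0,0,0.8, -0.006,0.0015,0.083,0,0,0,0.8]'
python3 -m jog '[0,0,0.002,0,0,0,0.8, 0,0,0.004,0,0,0,0.8, 0,0,0.004,0,0,0,0.8]'
```

```text
time_s: 12.48
eef_pos: [0.5172, 0.3397, 0.0483]
eef_rot: [0.0, -0.007, 1.0, 0.0]
wrist_force: [0.2, 0.9, -0.6]
opening: 0.311
grasp_force: 59.0
time_s: 12.85
eef_pos: [0.5166, 0.3395, 0.0434]
eef_rot: [-0.001, -0.007, 1.0, -0.0]
wrist_force: [0.1, 0.6, -1.0]
opening: 0.317
grasp_force: 59.0
```

```bash
python3 -m jog '[0,0,0.001,0,0,0,0.8, 0,0,0.002,0,0,0,0.8, 0,0,0.002,0,0,0,0.8]'; python3 -m jog '[0,0,0.001,0,0,0,0.8, 0,0,0.001,0,0,0,0.8]';  python3 -m jog '[0,0,0.001,0,0,0,0.8, 0,0,0.001,0,0,0,0.8]'
```

```text
time_s: 13.22
eef_pos: [0.5164, 0.3396, 0.0428]
eef_rot: [-0.001, -0.007, 1.0, -0.0]
wrist_force: [-6.3, -1.5, 10.7]
opening: 0.315
grasp_force: 60.4
time_s: 13.48
eef_pos: [0.5164, 0.3396, 0.0426]
eef_rot: [-0.001, -0.007, 1.0, -0.0]
wrist_force: [-8.0, -3.7, 16.3]
opening: 0.309
grasp_force: 61.1
time_s: 13.72
eef_pos: [0.5163, 0.3396, 0.0424]
eef_rot: [-0.001, -0.007, 1.0, -0.0]
wrist_force: [-11.8, -5.4, 23.6]
opening: 0.311
grasp_force: 61.9
```

It makes contact at TCP z ≈ 0.043. I'll unload and then open.

```bash
python3 -m jog '[0,0,-0.002,0,0,0,0.8, 0,0,-0.003,0,0,0,0.8, 0,0,-0.003,0,0,0,0.8]'; python3 -m jog '[0,0,0,0,0,0,0.6, 0,0,0,0,0,0,0.5, 0,0,0,0,0,0,0.4, 0,0,0,0,0,0,0.4]'; python3 -m jog '[0,0,-0.02,0,0,0,0.4, 0,0,-0.06,0,0,0,0.4, 0,0,-0.11,0,0,0,0.4, 0,0,-0.16,0,0,0,0.4, 0,0,-0.2,0,0,0,0.4, 0,0,-0.22,0,0,0,0.4, 0,0,-0.22,0,0,0,0.4]'
python3 - <<'E'
from h import *
c=camera('wrist');t=camera('top')
for k in ('red_tip','red_butt','lane_red','screwdriver_red'): print(k,[np.round(d['xyz'],3).tolist()+[round(d['confidence'],2)] for d in spot_in(t,k)[:1]],[np.round(d['xyz'],3).tolist()+[round(d['confidence'],2)] for d in spot_in(c,k)[:1]])
cv2.imwrite('pics/w5.png',c['frame'][:,:,::-1])
a=np.array([.643,0,.766]);G=np.array([.5025,.0955,.112])+a*.050
z=np.array([.766,0,-.643])
go(G-.115*z,Rt(50)); go([.41,.18,.30],Rt(25))
E
```

```text
time_s: 14.1
eef_pos: [0.5166, 0.3396, 0.0429]
eef_rot: [-0.001, -0.007, 1.0, -0.0]
wrist_force: [-3.9, -0.6, 7.2]
opening: 0.311
grasp_force: 60.0
time_s: 14.6
eef_pos: [0.5166, 0.3395, 0.0424]
eef_rot: [-0.001, -0.007, 1.0, -0.0]
wrist_force: [-0.1, 0.6, 0.5]
opening: 0.594
grasp_force: 0.0
time_s: 15.48
eef_pos: [0.5175, 0.3399, 0.2645]
eef_rot: [0.001, -0.007, 1.0, 0.0]
wrist_force: [0.4, -0.2, -1.2]
opening: 0.603
grasp_force: 0.0
red_tip [[0.692, 0.032, 0.062, 0.75]] [[0.49, 0.338, 0.029, 0.62]]
red_butt [[0.515, 0.329, 0.026, 0.51]] [[0.495, 0.34, 0.027, 0.75]]
lane_red [[0.496, 0.308, 0.01, 0.86]] [[0.425, 0.329, 0.005, 0.77]]
screwdriver_red [[0.511, 0.326, 0.033, 0.61]] [[0.497, 0.34, 0.03, 0.57]]
shift [ 0.0735 -0.243   0.038 ] turn [ 0.0054 -0.8747  0.0134] dist 0.257 deg 50.1
shift [ 0.109  -0.158  -0.0378] turn [ 0.0023 -0.4383  0.0139] dist 0.196 deg 25.1
```

View pics/w5.png

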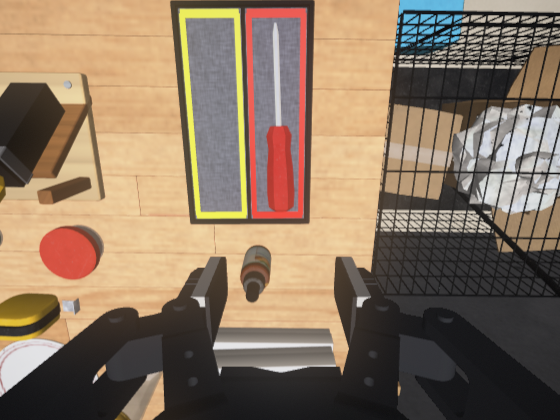

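Red lies in its lane, tip at (276,22) and butt at (281,211), inside the lane borders (rows 8–217). Now to pre-grasp for yellow.

```bash
python3 - <<'E'
from h import *
c=camera('wrist');print("tip",onz(c,276,22,.0195),"lane far",onz(c,275,9,.006),"near outer",onz(c,279,217,.006),"near inner",onz(c,279,209,.006),"butt",onz(c,281,211,.02))
print("lane yellow corners",onz(c,177,9,.006),onz(c,241,8,.006),onz(c,195,218,.006),onz(c,246,218,.006))
E
python3 -m jog '[0.055,-0.05,-0.038,0,-0.11,0.014,0.4, 0.08,-0.1,-0.038,0.001,-0.22,0.014,0.4, 0.109,-0.158,-0.038,0.002,-0.33,0.014,0.4, 0.109,-0.158,-0.038,0.002,-0.438,0.014,0.4, 0.109,-0.158,-0.038,0.002,-0.438,0.014,0.4, 0.0735,-0.243,0.038,0.005,-0.6,0.013,0.4, 0.0735,-0.243,0.038,0.005,-0.75,0.013,0.4, 0.0735,-0.243,0.038,0.005,-0.875,0.013,0.4, 0.0735,-0.243,0.038,0.005,-0.875,0.013,0.4, 0.0735,-0.243,0.038,0.005,-0.875,0.013,0.4, 0.0735,-0.243,0.038,0.005,-0.875,0.013,0.4]'
python3 - <<'E'
from h import *
print(get_obs()['q'].round(2))
a=np.array([.643,0,.766]);G=np.array([.5025,.0955,.112])+a*.050;z=np.array([.766,0,-.643])
go(G-.115*z,Rt(50));go(G-.016*z,Rt(50))
c=camera('wrist');f=c['frame'][:,:,::-1].copy()
for p in proj(c,[np.array([.5025,.0955,.112])+a*k for k in (0,.05,.095)]): cv2.circle(f,tuple(int(i) for i in p),2,(255,255,0),-1)
B=blob(c,"yellow",(285,205),80);print(B)
cv2.imwrite('pics/w6.png',f[80:340,150:430])
E
```

```text
tip [0.35725916 0.33243285 0.0195    ] lane far [0.34242781 0.33109305 0.006     ] near outer [0.56327528 0.33771102 0.006     ] near inner [0.55320121 0.33759345 0.006     ] butt [0.55139517 0.33996203 0.02      ]
lane yellow corners [0.34366295 0.23207043 0.006     ] [0.34196738 0.29676758 0.006     ] [0.56590892 0.23624036 0.006     ] [0.56508077 0.29786721 0.006     ]
time_s: 17.4
eef_pos: [0.4482, 0.0963, 0.2268]
eef_rot: [0.424, -0.001, 0.906, 0.001]
wrist_force: [0.5, 0.2, 0.8]
opening: 0.598
grasp_force: 0.0
[-0.1  -0.57  2.51  0.25  0.33 -1.87]
shift [ 0.003  -0.0008  0.0004] turn [0.0023 0.0024 0.0012] dist 0.003 deg 0.2
shift [ 0.0033 -0.001   0.0994] turn [0.0023 0.0024 0.0012] dist 0.099 deg 0.2
(array([281.72154567, 209.10772834]), array([274.75719534, 141.54039022]), array([287.36494111, 263.85931179]), 4270)
```

View pics/w6.png

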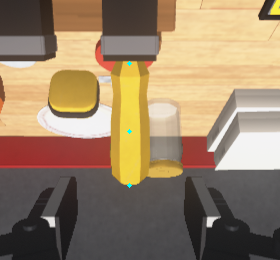

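The handle is centred in the jaws, with the predicted axis points on it, and the red driver has over 10 mm margin at both ends. The last contact height suggests the true axis is about 3 mm deeper than estimated, so I'll advance 102 mm.

```bash
python3 -m jog '[0,-0.001,0.03,0,0,0,0.4, 0.002,-0.001,0.06,0,0,0,0.4, 0.003,-0.001,0.08,0,0,0,0.4, 0.003,-0.001,0.09,0,0,0,0.4, 0.003,-0.001,0.102,0,0,0,0.4, 0.003,-0.001,0.102,0,0,0,0.4, 0.003,-0.001,0.102,0,0,0,0.4]'
python3 - <<'E'
from h import *
o=get_obs();print(o['q'].round(2))
a=np.array([.643,0,.766]);G=np.array([.5025,.0955,.112])+a*.050;z=np.array([.766,0,-.643])
go(G-.0135*z,Rt(50))
E
```

```text
time_s: 18.32
eef_pos: [0.5235, 0.0955, 0.1623]
eef_rot: [0.42, -0.001, 0.907, 0.001]
wrist_force: [0.1, 0.5, -0.1]
opening: 0.601
grasp_force: 0.0
[-0.08 -0.11  2.38  1.5   0.06 -3.12]
shift [0.002  0.     0.0027] turn [ 0.0021 -0.0047  0.0006] dist 0.003 deg 0.3
```

```bash
python3 -m jog '[0.001,0,0.003,0,0,0,0.4, 0.001,0,0.003,0,0,0,0.4]'; python3 -m jog '[0,0,0,0,0,0,0.5, 0,0,0,0,0,0,0.6, 0,0,0,0,0,0,0.7, 0,0,0,0,0,0,0.8, 0,0,0,0,0,0,0.8, 0,0,0,0,0,0,0.8]'; python3 -m jog '[-0.005,0,0,0,0,0,0.8, -0.01,0,0,0,0,0,0.8, -0.015,0,0,0,0,0,0.8, -0.02,0,0,0,0,0,0.8, -0.02,0,0,0,0,0,0.8]'
python3 -c "
from h import *
o=get_obs();print(o['torque'],o['q'].round(2))"
```

```text
time_s: 18.58
eef_pos: [0.5243, 0.095, 0.1611]
eef_rot: [0.419, -0.0, 0.908, 0.0]
wrist_force: [0.2, 0.2, -0.3]
opening: 0.602
grasp_force: 0.0
time_s: 19.32
eef_pos: [0.524, 0.0949, 0.1609]
eef_rot: [0.419, 0.0, 0.908, 0.0]
wrist_force: [-2.6, 2.4, 2.6]
opening: 0.313
grasp_force: 58.8
time_s: 19.95
eef_pos: [0.5371, 0.0946, 0.176]
eef_rot: [0.419, -0.0, 0.908, 0.0]
wrist_force: [0.1, -0.3, -1.7]
opening: 0.313
grasp_force: 59.0
[ 0.00676991  0.45586521 -0.00190167] [-0.08 -0.11  2.34  0.86  0.08 -2.48]
```

```bash
python3 -m jog '[-0.01,0,0,0,0,0,0.8, -0.02,0,0,0,0,0,0.8, -0.03,0,0,0,0,0,0.8, -0.04,0,0,0,0,0,0.8, -0.05,0,0,0,0,0,0.8, -0.06,0,0,0,0,0,0.8, -0.07,0,0,0,0,0,0.8, -0.08,0,0,0,0,0,0.8, -0.085,0,0,0,0,0,0.8, -0.085,0,0,0,0,0,0.8]' && python3 -m jog '[-0.02,0,-0.02,0,0.1,0,0.8, -0.025,0,-0.042,0,0.25,0,0.8, -0.025,0,-0.042,0,0.4,0,0.8, -0.025,0,-0.042,0,0.55,0,0.8, -0.025,0,-0.042,0,0.7,0,0.8, -0.025,0,-0.042,0,0.865,0,0.8, -0.025,0,-0.042,0,0.865,0,0.8, -0.025,0,-0.042,0,0.865,0,0.8]'
python3 -c "
from h import *
o=get_obs();print(o['q'].round(2),o['opening'])
go([.495,.267,.13],Rt(0,.85))"
```

```text
time_s: 21.2
eef_pos: [0.5924, 0.0948, 0.241]
eef_rot: [0.419, 0.0, 0.908, 0.0]
wrist_force: [0.2, -0.3, -0.5]
opening: 0.314
grasp_force: 59.0
time_s: 22.2
eef_pos: [0.576, 0.0949, 0.2861]
eef_rot: [0.001, -0.0, 1.0, 0.001]
wrist_force: [-0.7, -0.9, -0.6]
opening: 0.312
grasp_force: 59.1
[-0.04  0.18  1.55  0.    1.41 -1.61] 0.3117200310538946
shift [0.0811 0.172  0.1562] turn [ 0.001   0.0012 -0.0143] dist 0.246 deg 0.8
```

```bash
python3 -m jog '[0.02,0.05,0,0,0.001,-0.014,0.8, 0.04,0.1,0,0,0.001,-0.014,0.8, 0.06,0.14,0,0,0.001,-0.014,0.8, 0.081,0.172,0.02,0,0.001,-0.014,0.8, 0.081,0.172,0.06,0,0.001,-0.014,0.8, 0.081,0.172,0.1,0,0.001,-0.014,0.8, 0.081,0.172,0.14,0,0.001,-0.014,0.8, 0.081,0.172,0.156,0,0.001,-0.014,0.8, 0.081,0.172,0.156,0,0.001,-0.014,0.8, 0.081,0.172,0.156,0,0.001,-0.014,0.8]'
python3 -c "
from h import *
c=camera('wrist');cv2.imwrite('pics/w7.png',c['frame'][:,:,::-1]);print(get_obs()['eef_pos'])"
```

```text
time_s: 23.45
eef_pos: [0.4966, 0.2672, 0.1331]
eef_rot: [0.001, -0.007, 1.0, 0.001]
wrist_force: [0.7, -0.5, -1.6]
opening: 0.316
grasp_force: 59.2
[0.4966471  0.26719735 0.1332045 ]
```

View pics/w7.png

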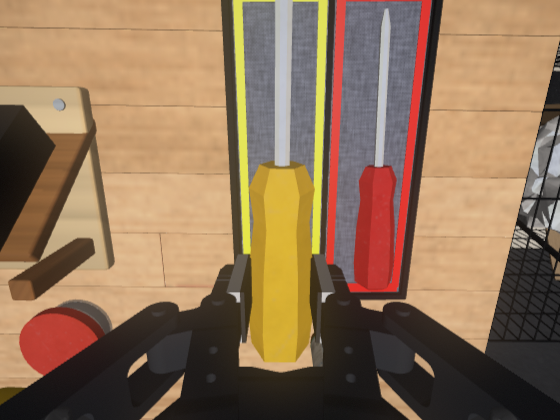

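The yellow driver is above its lane, shoulder at (282,162), shaft at column ~284 between the yellow lines (233–328 at the top). Red rests undisturbed in its lane at (375,230).

```bash
python3 - <<'E'
from h import *
c=camera('wrist')
print("shoulder",onz(c,282,164,.117),"shaft",onz(c,284,2,.117),"lane",onz(c,235,4,.006),onz(c,328,4,.006),onz(c,243,230,.006),onz(c,320,230,.006))
E
```

```text
shoulder [0.44219932 0.26685287 0.117     ] shaft [0.38406574 0.26672386 0.117     ] lane [0.35482075 0.23531188 0.006     ] [0.35400673 0.29644092 0.006     ] [0.51321323 0.23728894 0.006     ] [0.51242784 0.29892521 0.006     ]
```

```bash
python3 -m jog '[-0.005,0,0.02,0,0,0,0.8, -0.005,0,0.04,0,0,0,0.8, -0.005,0,0.06,0,0,0,0.8, -0.005,0,0.075,0,0,0,0.8, -0.005,0,0.085,0,0,0,0.8, -0.005,0,0.09,0,0,0,0.8, -0.005,0,0.09,0,0,0,0.8, -0.005,0,0.09,0,0,0,0.8]'; python3 -m jog '[0,0,0.001,0,0,0,0.8, 0,0,0.002,0,0,0,0.8, 0,0,0.002,0,0,0,0.8]'; python3 -m jog '[0,0,0.001,0,0,0,0.8, 0,0,0.001,0,0,0,0.8]'; python3 -m jog '[0,0,0.001,0,0,0,0.8, 0,0,0.001,0,0,0,0.8]'
```

```text
time_s: 24.55
eef_pos: [0.5007, 0.2671, 0.0417]
eef_rot: [-0.0, -0.007, 1.0, 0.0]
wrist_force: [-0.4, 0.3, -1.2]
opening: 0.31
grasp_force: 59.2
time_s: 24.92
eef_pos: [0.5002, 0.2669, 0.039]
eef_rot: [-0.001, -0.007, 1.0, 0.0]
wrist_force: [0.3, -0.2, 0.2]
opening: 0.313
grasp_force: 59.2
time_s: 25.18
eef_pos: [0.5003, 0.267, 0.0383]
eef_rot: [-0.0, -0.007, 1.0, 0.0]
wrist_force: [-1.0, 0.6, 2.0]
opening: 0.318
grasp_force: 59.4
time_s: 25.42
eef_pos: [0.5001, 0.267, 0.0378]
eef_rot: [-0.001, -0.007, 1.0, 0.0]
wrist_force: [-4.9, -1.9, 8.4]
opening: 0.313
grasp_force: 60.1
```

```bash
python3 -m jog '[0,0,-0.001,0,0,0,0.8, 0,0,-0.001,0,0,0,0.7, 0,0,-0.001,0,0,0,0.6, 0,0,-0.001,0,0,0,0.5, 0,0,-0.001,0,0,0,0.45, 0,0,-0.001,0,0,0,0.45]'; python3 -m jog '[0,0,-0.02,0,0,0,0.45, 0,0,-0.06,0,0,0,0.45, 0,0,-0.11,0,0,0,0.45, 0,0,-0.16,0,0,0,0.45, 0,0,-0.2,0,0,0,0.45, 0,0,-0.22,0,0,0,0.45, 0,0,-0.22,0,0,0,0.45]'
python3 - <<'E'
from h import *
c=camera('wrist');s=camera('scene')
im=np.zeros((420,800,3),np.uint8);im[:,:560]=c['frame'][:,:,::-1];im[:300,560:]=cv2.resize(s['frame'][170:360,190:342,::-1],(240,300))
cv2.imwrite('pics/w8.png',im)
for k in ("iodine","pot_grit","pot_green","tape_measure","paint_brush"): print(k,[np.round(d['xyz'],3).tolist()+[round(d['confidence'],2)] for d in spot_in(s,k)[:1]])
E
```

```text
time_s: 26.18
eef_pos: [0.5003, 0.2669, 0.038]
eef_rot: [-0.001, -0.007, 1.0, 0.0]
wrist_force: [0.6, 0.7, -0.8]
opening: 0.554
grasp_force: 0.0
time_s: 27.05
eef_pos: [0.5016, 0.2672, 0.2615]
eef_rot: [0.002, -0.007, 1.0, 0.001]
wrist_force: [-0.1, -0.3, -0.4]
opening: 0.552
grasp_force: 0.0
iodine [[0.612, 0.304, 0.045, 0.71]]
pot_grit [[0.592, 0.095, 0.032, 0.66]]
pot_green [[0.592, -0.037, 0.036, 0.8]]
tape_measure [[0.682, 0.014, 0.04, 0.85]]
paint_brush [[0.531, -0.056, 0.149, 0.75]]
```

View pics/w8.png

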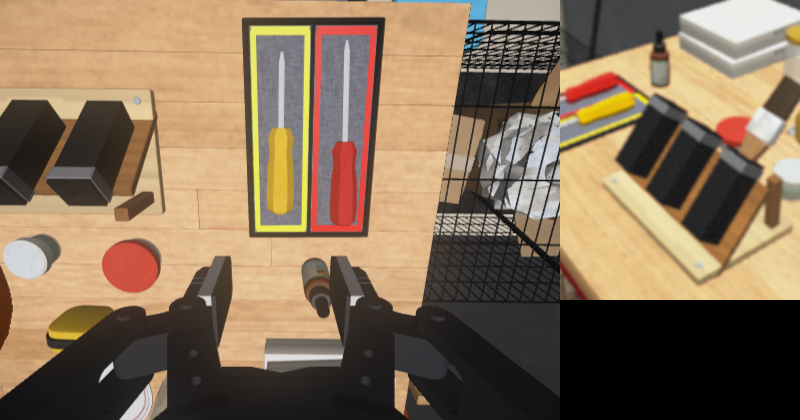

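Both screwdrivers lie flat inside their lanes: yellow at (281,52)–(281,214), red at (347,40)–(342,226). The brush is still in its tube and the other objects have not moved.

```bash
python3 -c "
from bench import *
print(hand_in())"
```

```text
the job is handed in; nothing more can be done
None
```

I laid the red and then the yellow screwdriver flat in their own lanes, let go and handed the job in at about 27 s; the final pictures show both fully inside, the brush still in its tube and the bottle, pots and tape measure where they were.

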